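# Free the pusher jammed in the apple mill's chute

## Task

The wooden pusher has slid down the apple mill's feed chute and stuck crosswise under its lips. Push it back up the chute until it lies flat on the level feed tray at the top, then lift it out and lay it flat on the chopping board, without dropping or throwing it and without disturbing the apple on the board.

Things in the scene. Friction and masses are not known exactly. Their poses are not given: they have to be found in the camera images.
- pusher_mid (a point): centre of the loose beech pusher block, 100 (x) by 46 (y) by 24 mm (z), 60 to 120 g, lying across the chute 75 mm down the slope, ends against the narrowing walls. Two lips, 45 to 108 mm down the slope, 30 to 33 mm over its floor, cover 14 mm of each end (72 mm slot between); below them the chute is open above, with room for fingers. Friction keeps the block where it is left
- mill_crest (a point): crest of the fixed steel feed chute: a point on its floor, mid-width, 110 mm above the table. y points level to the tray end, x across, z up. Level tray from y 0 to 150 mm with an end wall; towards -y the floor falls 10 degrees to the grey housing (front y -220 mm, top 18 mm above the crest). Walls 36 mm high, 108 mm apart; from 84 mm down the slope they close in to 68 mm at 164 mm
- board_top (a point): middle of the top face of the fixed bamboo chopping board, 300 mm (its x) by 220 mm (its y), top 18 mm above the table; z up. Left of the mill as the robot sees it.
- apple_mid (a point): centre of the red apple, 68 mm across and 58 mm high, that stands loose on the board near its far end (board x 95 to 115 mm); it is to be left there. The rest of the board is clear.
Mind the look-alikes: they are no part of the job. There is more than one size of the part that bears pusher_mid; the job needs the smallest.

How it is judged (in metres and radians):
On the way, in this order (a step that is already met when the one before it is completed fails the run):
1. the pusher has been pushed up and lies flat on the level tray (y of pusher_mid in the frame of mill_crest between 0.012 and 0.15 m and x of pusher_mid in the frame of mill_crest between -0.03 and 0.03 m and z of pusher_mid in the frame of mill_crest below 0.02 m and angle between pusher_mid's own z axis and vertical below 0.1 rad), for 0.2 s.
2. the pusher is lifted out above the tray's walls (height (world z) of pusher_mid above 0.155 m).
At the end, for the whole second after the job is handed in: The pusher lies flat (its broad face up or down within 10 degrees of level) on the chopping board, its centre over the board and 6 to 18 mm above the board's top; the apple is within 40 mm of where it stood (x of pusher_mid in the frame of board_top between -0.15 and 0.15 m and y of pusher_mid in the frame of board_top between -0.11 and 0.11 m and z of pusher_mid in the frame of board_top between 0.006 and 0.018 m and (angle between pusher_mid's own z axis and vertical below 0.17 rad or angle between pusher_mid's own z axis and vertical above 2.97 rad) and distance of apple_mid from where it was at the start of the episode below 0.04 m); the robot touches nothing.
It fails at once if the apple on the board is moved more than 40 mm (distance of apple_mid from where it was at the start of the episode above 0.04 m).
It fails at once if the pusher is thrown or dropped from a height (faster than 1.4 m/s) (linear speed of pusher above 1.4 m/s).
It also fails if it takes over 54 s, if anything falls off the work surface, if the arm or the gripper's body presses on something with over 40 N, if the wrist force passes 120 N, or if a joint passes its speed limit or range.

## Robot

A 6-joint arm with a two-finger parallel gripper is mounted at the origin on the work surface. World frame = base frame: x ahead of the robot, y to its left, z up, the work surface at z = 0. Lengths are in mm, angles in degrees, forces in N, time in s.
With the tool pointing down it reaches from about 350 to 850 mm from the base axis. Payload 8.1 kg.
Tool frame: the origin (TCP) lies midway between the tips of the shut fingers; the grasp point (between the pads) lies 19 mm behind it; z points along the fingers, y is the line along which they close (so a half turn about z gives the same grasp; the last joint's range is limited). The gripper opens to 85 mm and grips with 20 to 120 N. Pads are 22 mm wide; open, the fingers measure 114 mm over their backs; the gripper's body (76 mm by 85 mm) begins 54 mm behind the grasp point. The pads swing forward as they close: fully open they stand 13 mm farther back than shut.
Start: joints at [-72.96, 7.471, 85.268, -0, 87.261, -4.893], TCP at [224.132, -556.57, 231.292] pointing down, gripper open.
Joint ranges: [-169.43, 169.43], [-51.17, 129.36], [1.28, 143.12], [-76.62, 256.62], [0, 156.53], [-152.29, 152.29]. Speed limits (degrees/s): [136.94, 136.94, 159.86, 180, 180, 180].

## Interface

Orientations are given as [roll, pitch, yaw] about the fixed x, y, z axes, in that order (R = Rz(yaw) Ry(pitch) Rx(roll)).
In Python, from bench import sense, snapshot, camera_params, hand_in, masks_of, pinpoint gives the robot as it stands.
- The arm moves only by the tool step_arm, never from a script. Its argument "targets" is a list of rows, each an object with "angular": the turn, a rotation vector about the tool's x, y, z scaled (see below), a list of three; "dp": the shift along the tool's x, y, z scaled (see below), a list of three; "fingers": the closure, from 0 (fully open) to 1 (shut). A call has exactly 8 rows; each row is the pose to reach, as a shift and turn from the pose commanded when the call began, along the tool's axes at that moment, turning the shorter way round; what a row does not reach only later rows make up. The controller multiplies each number of a shift by 0.2 m and each number of a turn by 180 degrees. A row lasts 1/8 s, in which the tool goes at most 62.5 mm and 10.7 degrees, less where a joint would pass 70% of its speed; a pose out of reach is approached as far as the arm can. A call with a number of a shift or a turn outside -1 to 1 is refused whole. A call with a gripper value outside its range is refused whole. The fingers move at their own pace and stop on an object; "newtons" is the grip in N (left out, the last holds). Time passes only in rows, so rows that repeat a pose let the fingers close, or fill a call up. It gives the time, the measured TCP pose, the force, the opening and the grip force at its end, in the units of the state.
- sense(): the state, without advancing time (a new reading comes with each control period).
- snapshot(name): name is "side" or "top"; returns the picture (480x640x3 uint8, blue, green, red); there is no depth.
- camera_params(name): a dict with "vfov" (degrees; the focal length in pixels is half the picture's height over the tangent of half this angle, whatever the lens; pixels are square), "cx", "cy" (the principal point, pixels), "R" (3x3) and "t" (3): a world point X has camera coordinates R X + t. Camera axes: x right, y down, z forward; pixel columns grow to the right and rows downward; lengths in mm; the calibration is good to about 2 mm. A picture is of the moment at which its call begins. camera_params takes no time and is no camera call.
- hand_in(): hands the job in; it is judged then, once.
Trained networks look in the newest picture that a camera, given by its name, has taken for a name from the list of things; names that differ only in an ending like _2 or _b are one class to them, and where a whole thing is asked for, a point or a joint stands for the part that bears it (a point fixed in the world has none). Each returns a list of dicts, best first, with "conf" (0 to 1); they miss things now and then, are a little off and sometimes report something else, mostly with a low value. They report only what shows in the picture. A call takes as long as a camera call. They do not tell look-alikes from the thing itself.
- masks_of(camera, label): "pixels" (480x640 bool, what is visible of it) and "at" ([column, row] in pixels, amid what is visible of it).
- pinpoint(camera, label): "at" ([column, row] in pixels: a listed point, or the origin of a listed thing).
The state is a dict: "time": time; "joint_pos": joint angles; "qd": joint speeds; "joint_efforts": joint torques, N m; "tool_pos": TCP position; "tcp_rot": TCP orientation; "ft_force": force on the tool from outside, world axes, zero at the start; "wrist_torque": the same for the moment, N m; "finger_gap": finger opening in mm; "grip_force": force on a finger pad.
Only numpy, scipy, OpenCV 4.12 (cv2) and the standard library are available. Lean on these libraries where they do the work, as an engineer would, in place of code of your own. Each camera call takes 0.05 s, during which the arm holds its last target. There are 200 camera calls.

## Working session

There is one attempt and no reset: what is moved stays moved. The work goes in short steps, Python scripts to look and compute and a tool call to move; the robot and the scene stay as the last step left them, time stands still between calls to the robot, and variables do not carry over. Pictures are saved under pics/ and viewed, at most 11 in all, crops included, and the job is handed in when it is done.

Besides the shell and the picture viewer there is one more tool, called after "Emit:" by a JSON object that holds its "op" and its "data", one argument or row to a line. step_arm: Moves the arm, as the interface text tells. Its arguments: {"type":"object","properties":{"targets":{"type":"array","items":{"type":"object","properties":{"angular":{"type":"array","items":{"type":"number","minimum":-1,"maximum":1}},"dp":{"type":"array","items":{"type":"number","minimum":-1,"maximum":1}},"fingers":{"type":"number"}}}},"newtons":{"type":"number"}},"required":["targets"]}

```bash
ls; mkdir -p pics; cat > h.py <<'E'
import numpy as np, cv2
from bench import *
def cam(n):
    c=camera_params(n); f=240/np.tan(np.radians(c['vfov'])/2)
    return f,c['cx'],c['cy'],np.array(c['R']),np.array(c['t'])
def ray(n,uv):
    f,cx,cy,R,t=cam(n); d=R.T@np.array([(uv[0]-cx)/f,(uv[1]-cy)/f,1]); return -R.T@t,d
def atz(n,uv,z):
    o,d=ray(n,uv); return o+d*(z-o[2])/d[2]
def proj(n,X):
    f,cx,cy,R,t=cam(n); p=R@np.array(X)+t; return np.array([f*p[0]/p[2]+cx,f*p[1]/p[2]+cy])
def tri(a,b):
    (o1,d1),(o2,d2)=ray('top',a),ray('side',b)
    s=np.linalg.lstsq(np.c_[d1,-d2],o2-o1,rcond=None)[0]
    p,q=o1+s[0]*d1,o2+s[1]*d2; return (p+q)/2,np.linalg.norm(p-q)
E
python3 - <<'E'
from h import *
print(camera_params('top'),camera_params('side'))
for c in('top','side'):
    cv2.imwrite(f'pics/{c}0.png',snapshot(c))
    for l in('pusher_mid','mill_crest','board_top','apple_mid'):
        print(c,l,[(np.round(r['at'],1),round(r['conf'],2)) for r in pinpoint(c,l)])
E
```

```text
pics
{'vfov': 43.26160544842906, 'cx': 317.22038889140555, 'cy': 238.58200575720377, 'R': array([[ 0.00509721, -0.99996951,  0.00591512],
       [-0.98709233, -0.00597826, -0.16004058],
       [ 0.16007107, -0.00502301, -0.98709271]]), 't': array([  66.32610628,  549.09325965, 1016.27937335])} {'vfov': 45.62553659396096, 'cx': 313.7638402141217, 'cy': 245.15179098195787, 'R': array([[-0.81727387, -0.57620543, -0.00712229],
       [-0.42475104,  0.61071569, -0.66829103],
       [ 0.38942261, -0.5431516 , -0.74386583]]), 't': array([ 510.9713889 ,  239.33508812, 1048.27793705])}
top pusher_mid [(array([429.9, 335.9]), 0.93), (array([463.8, 154.7]), 0.69), (array([446.3, 236.3]), 0.58)]
top mill_crest []
top board_top [(array([176. , 262.9]), 0.74)]
top apple_mid [(array([142.4, 203.5]), 0.97)]
side pusher_mid [(array([436.7, 242.7]), 0.84), (array([330.8, 165.5]), 0.77), (array([379.5, 175.3]), 0.72), (array([360.4, 195.6]), 0.36)]
side mill_crest [(array([358. , 194.9]), 0.83)]
side board_top [(array([262.5, 357.1]), 0.94)]
side apple_mid [(array([203.5, 344.7]), 0.78)]
```

View pics/top0.png

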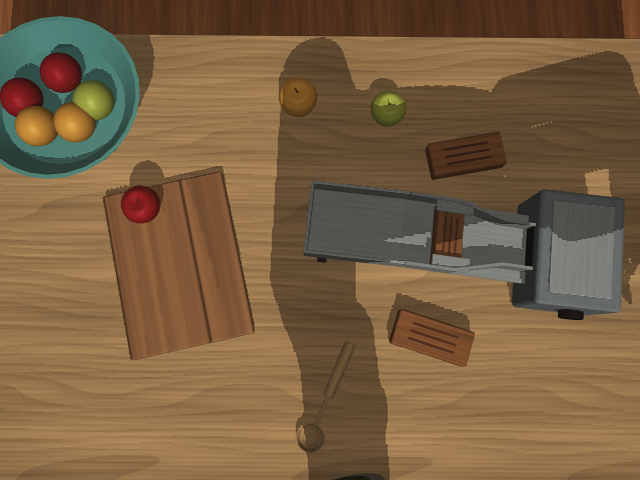

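View pics/side0.png

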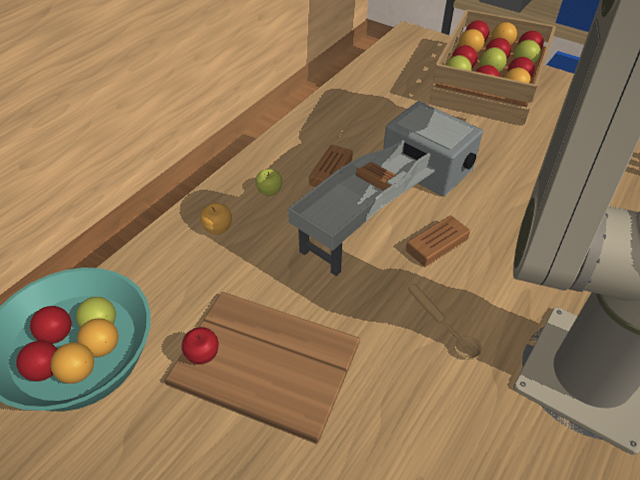

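```bash
python3 - <<'E'
from h import *
np.set_printoptions(precision=1,suppress=True)
print('crest side',atz('side',[358,194.9],110))
e1=atz('top',[313,183],146);e2=atz('top',[305,255],146);print('end',e1,e2,(e1+e2)/2,np.linalg.norm(e1-e2))
print('side ends',atz('side',[289,211],146),atz('side',[338,239],146))
print('pusher tri',tri([446.3,236.3],[379.5,175.3]),atz('top',[446.3,236.3],109),atz('side',[379.5,175.3],109))
print('board',atz('top',[176,262.9],18),atz('side',[262.5,357.1],18),[atz('top',p,18) for p in([104,197],[222,168],[254,333],[132,359])])
print('apple',tri([142.4,203.5],[203.5,344.7]))
# pusher mask edges & tops
for c in('top','side'):
    im=snapshot(c)
    for l in ('pusher_mid',):
        for r in masks_of(c,l):
            p=r['pixels'];ys,xs=np.nonzero(p);print(c,r['conf'],r['at'],p.sum(),cv2.minAreaRect(np.c_[xs,ys].astype(np.float32)))
a=cv2.resize(snapshot('top')[160:330,290:640],None,fx=2.28,fy=2.28,interpolation=2)
b=cv2.resize(snapshot('side')[95:285,275:495],None,fx=3.1,fy=3.1,interpolation=2)
cv2.imwrite('pics/t1.png',a);cv2.imwrite('pics/s1.png',b)
E
```

```text
crest side [552.9 -62.3 110. ]
end [622.5  77.1 146. ] [505.9  89.  146. ] [564.2  83.1 146. ] 117.23596704022663
side ends [621.4  89.  146. ] [499.8  96.4 146. ]
pusher tri (array([ 544.7, -141.3,  112. ]), np.float64(4.073770584432866)) [ 543.3 -142.8  109. ] [ 548.1 -143.7  109. ]
board [507.5 320.6  18. ] [512.7 324.4  18. ] [array([626.9, 456. ,  18. ]), array([682.6, 244. ,  18. ]), array([384.9, 179. ,  18. ]), array([339.2, 389.8,  18. ])]
apple (array([608.2, 377.6,  43.9]), np.float64(3.1694173885187378))
top 0.72 [466.6, 155.1] 2791 ((465.70269775390625, 155.21621704101562), (36.825374603271484, 78.58271789550781), 80.53767395019531)
top 0.7 [432.8, 337.5] 3017 ((431.92388916015625, 337.6263732910156), (81.8412857055664, 38.16754150390625), 18.034284591674805)
top 0.55 [445.6, 232.7] 1334 ((447.46209716796875, 233.45518493652344), (30.726831436157227, 45.010658264160156), 4.763641834259033)
side 0.82 [329.3, 159.7] 888 ((326.8539123535156, 163.01060485839844), (23.755931854248047, 53.163597106933594), 53.84181594848633)
side 0.69 [439.6, 240.6] 1796 ((437.15380859375, 240.2307586669922), (31.61791229248047, 64.34522247314453), 56.3099365234375)
side 0.63 [374.2, 172.4] 606 ((373.4000244140625, 174.70001220703125), (36.22430419921875, 19.677398681640625), 26.56505012512207)
```

View pics/t1.png

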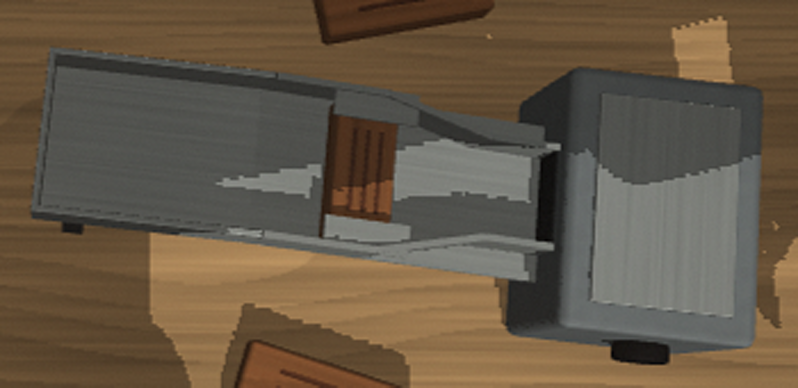

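View pics/s1.png

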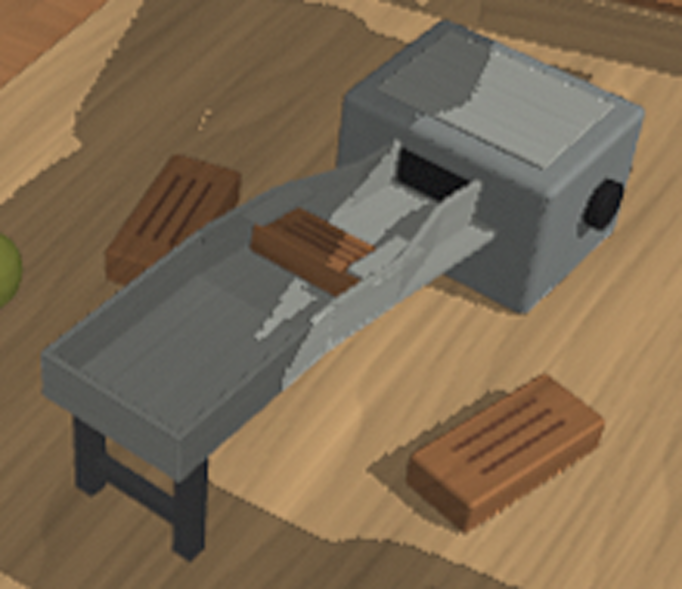

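```bash
python3 - <<'E'
from h import *
from scipy.optimize import least_squares
from scipy.spatial.transform import Rotation as Ro
np.set_printoptions(precision=2,suppress=True)
top=lambda u,v:(290+u/2.28,160+v/2.28); side=lambda u,v:(275+u/3.1,95+v/3.1)
obs=[('top',top(50,48),(58,153,36)),('top',top(32,213),(-58,153,36)),('top',top(332,113),(36,-50,24.7)),('top',top(325,213),(-36,-50,24.7)),
('top',(446.3,236.3),(0,-76,-1.2)),('side',(379.5,175.3),(0,-76,-1.2)),('side',(358,194.9),(0,0,0)),('side',side(42,353),(58,153,36)),('side',side(180,437),(-58,153,36))]
def W(p,m): return np.array([p[0],p[1],110])+Ro.from_euler('z',p[2],degrees=True).apply(m)
def res(p): return np.concatenate([proj(c,W(p,m))-uv for c,uv,m in obs])
s=least_squares(res,[551,-66,-5.5],loss='soft_l1'); print(s.x); print(res(s.x).reshape(-1,2))
p=s.x
for c in('top','side'):
    im=snapshot(c)
    L=[[(58,153,36),(-58,153,36),(-54,0,36),(-54,-88,22)],[(58,153,36),(54,0,36),(54,-88,22)],[(-54,0,0),(54,0,0)],[(36,-50,24.7),(36,-112,13.7)],[(-36,-50,24.7),(-36,-112,13.7)],[(-34,-220,18),(34,-220,18)],
     [(-50,-51.3,7.8+12),(50,-51.3,19.8)]]
    for l in L: cv2.polylines(im,[np.int32([proj(c,W(p,m))*16 for m in l])],False,(0,255,255),1,cv2.LINE_AA,4)
    k=im[160:330,290:640] if c=='top' else im[95:285,275:495]
    cv2.imwrite(f'pics/o_{c}.png',cv2.resize(k,None,fx=2.2 if c=='top' else 3.1,fy=2.2 if c=='top' else 3.1))
st=sense();print(st)
E
```

```text
[552.3  -66.82  -5.8 ]
[[-0.41  0.16]
 [-0.44 -1.05]
 [-0.54 -0.26]
 [-0.86 -0.18]
 [-0.25 -0.79]
 [ 1.08  0.99]
 [ 1.36 -1.09]
 [ 1.66 -1.42]
 [ 1.92 -0.85]]
{'time': 0.9, 'joint_pos': array([-72.96,   7.47,  85.27,  -0.  ,  87.26,  -4.89]), 'qd': array([-0.04, -0.04,  0.05,  0.1 ,  0.02, -0.09]), 'joint_efforts': array([  0.  , -56.93, -50.09,   0.  ,   0.  ,   0.  ]), 'tool_pos': array([ 224.12, -556.56,  231.29]), 'tcp_rot': array([-180.  ,    0.  ,   21.93]), 'ft_force': array([-0.29,  0.81, -0.73]), 'wrist_torque': array([-0.02,  0.01,  0.  ]), 'grip_force': 0.0, 'finger_gap': 85.73821094198055}
```

View pics/o_top.png

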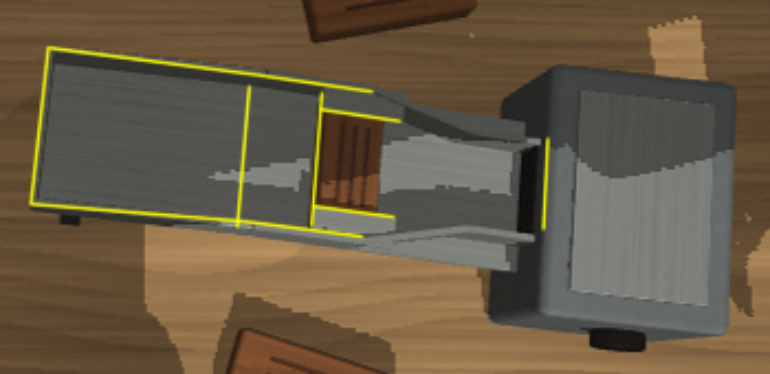

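```bash
cat >> h.py <<'E'
from scipy.spatial.transform import Rotation as Ro
np.set_printoptions(precision=4,suppress=True)
C=np.array([552.3,-66.8,110]);YAW=-5.8
def mill(m): return C+Ro.from_euler('z',YAW,degrees=True).apply(m)
def inmill(X): return Ro.from_euler('z',-YAW,degrees=True).apply(np.asarray(X)-C)
def down(yaw,tilt=0): return Ro.from_euler('xyz',[180,0,yaw],degrees=True)*Ro.from_euler('y',tilt,degrees=True)
def now():
    s=sense(); return np.array(s['tool_pos']),Ro.from_euler('xyz',s['tcp_rot'],degrees=True)
def rel(p1,R1,p0=None,R0=None):
    if p0 is None: p0,R0=now()
    return 'dp',R0.inv().apply(np.array(p1)-p0)/200,'ang',np.degrees((R0.inv()*R1).as_rotvec())/180
E
python3 - <<'E'
from h import *
R=down(YAW+90,12)
h=mill([0,-148,90]); print(h,np.linalg.norm(h-now()[0]),rel(h,R))
E
```

```text
[ 537.3437 -214.0423  200.    ] 465.1933647356323 ('dp', array([ 2.0924, -1.0037,  0.1565]), 'ang', array([ 0.0362,  0.06  , -0.3446]))
```

Emit:
{"op": "step_arm", "data": {
  "targets": [
    {"dp": [0.25,-0.13,0],"angular": [0.009,0.015,-0.086],"fingers": 0.77},
    {"dp": [0.5,-0.26,0],"angular": [0.018,0.03,-0.172],"fingers": 0.77},
    {"dp": [0.75,-0.38,0],"angular": [0.027,0.045,-0.258],"fingers": 0.77},
    {"dp": [0.98,-0.5,0],"angular": [0.036,0.06,-0.344],"fingers": 0.77},
    {"dp": [0.98,-0.5,0],"angular": [0.036,0.06,-0.344],"fingers": 0.77},
    {"dp": [0.98,-0.5,0],"angular": [0.036,0.06,-0.344],"fingers": 0.77},
    {"dp": [0.98,-0.5,0],"angular": [0.036,0.06,-0.344],"fingers": 0.77},
    {"dp": [0.98,-0.5,0],"angular": [0.036,0.06,-0.344],"fingers": 0.77}
  ],
  "newtons": 40
}}

```text
time: 1.9
tool_pos: [368.5, -390.7, 231.3]
tcp_rot: [-180.0, -12.0, 83.9]
ft_force: [-0.4, 0.4, 0.5]
finger_gap: 19.8
grip_force: 0.0
```

```bash
python3 - <<'E'
from h import *
R=down(YAW+90,12)
h=mill([0,-148,90]); print(sense()['tcp_rot'],sense()['finger_gap'],rel(h,R))
print(rel(mill([0,-128,-13]),R,h,R),rel(mill([0,-135,20]),R,h,R))
E
```

```text
[-179.9936  -11.958    83.8615] 19.797656205972057 ('dp', array([0.9152, 0.7448, 0.3535]), 'ang', array([ 0.0004,  0.0002, -0.0018]))
('dp', array([-0.0093,  0.    ,  0.5245]), 'ang', array([0., 0., 0.])) ('dp', array([-0.0092,  0.    ,  0.3559]), 'ang', array([0., 0., 0.]))
```

Emit:
{"op": "step_arm", "data": {
  "targets": [
    {"dp": [0.22,0.18,0.05],"angular": [0,0,-0.002],"fingers": 0.77},
    {"dp": [0.45,0.37,0.12],"angular": [0,0,-0.002],"fingers": 0.77},
    {"dp": [0.68,0.56,0.22],"angular": [0,0,-0.002],"fingers": 0.77},
    {"dp": [0.915,0.745,0.353],"angular": [0,0,-0.002],"fingers": 0.77},
    {"dp": [0.915,0.745,0.353],"angular": [0,0,-0.002],"fingers": 0.77},
    {"dp": [0.915,0.745,0.353],"angular": [0,0,-0.002],"fingers": 0.77},
    {"dp": [0.915,0.745,0.353],"angular": [0,0,-0.002],"fingers": 0.77},
    {"dp": [0.915,0.745,0.353],"angular": [0,0,-0.002],"fingers": 0.77}
  ]
}}

```text
time: 2.9
tool_pos: [536.3, -214.6, 200.8]
tcp_rot: [179.9, -12.0, 84.3]
ft_force: [0.5, 0.2, -0.1]
finger_gap: 19.7
grip_force: 0.0
```

```bash
python3 - <<'E'
from h import *
R=down(YAW+90,12)
print(inmill(now()[0]))
for m in([0,-135,20],[0,-128,-13]): print(rel(mill(m),R))
cv2.imwrite('pics/s2.png',cv2.resize(snapshot('side')[75:285,255:535],None,fx=2.8,fy=2.8))
E
```

```text
[  -0.9311 -148.7043   90.8264]
('dp', array([-0.0063,  0.0039,  0.3607]), 'ang', array([0.0006, 0.0003, 0.0007]))
('dp', array([-0.0063,  0.0036,  0.5293]), 'ang', array([0.0006, 0.0003, 0.0007]))
```

View pics/s2.png

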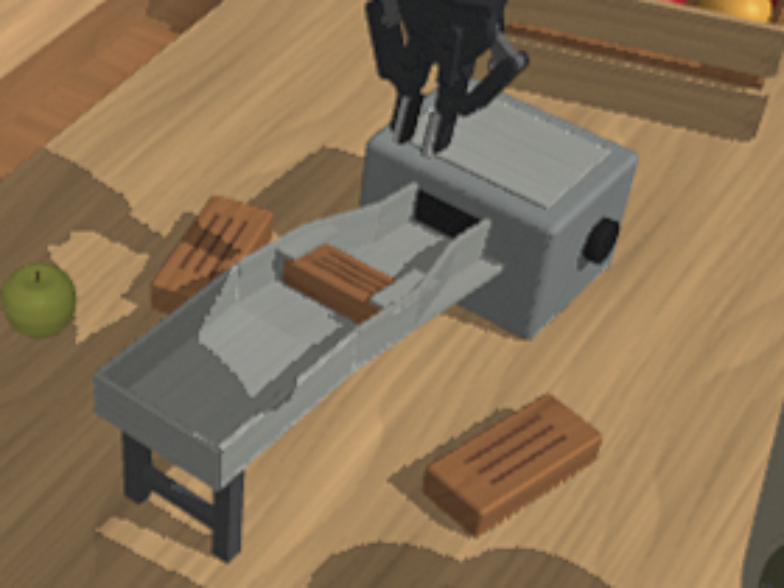

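Emit:
{"op": "step_arm", "data": {
  "targets": [
    {"dp": [-0.006,0.004,0.1],"fingers": 0.77},
    {"dp": [-0.006,0.004,0.2],"fingers": 0.77},
    {"dp": [-0.006,0.004,0.3],"fingers": 0.77},
    {"dp": [-0.006,0.004,0.38],"fingers": 0.77},
    {"dp": [-0.006,0.004,0.44],"fingers": 0.77},
    {"dp": [-0.006,0.004,0.49],"fingers": 0.77},
    {"dp": [-0.006,0.004,0.52],"fingers": 0.77},
    {"dp": [-0.006,0.004,0.525],"fingers": 0.77}
  ]
}}

```text
validation failed for argument at $.ta...
```

```bash
python3 - <<'E'
from h import *
R=down(YAW+90,12)
print(inmill(now()[0]),sense()['ft_force'])
for y,z in((-117,-10.5),(-95,-7),(-75,-3.5),(-55,0),(-35,3.5),(-15,7),(5,9.5),(26,9.5)): print(y,rel(mill([0,y,z]),R))
E
```

```text
[  -0.9078 -148.5663   90.7452] [-0.3384  0.1026 -0.0011]
-117 ('dp', array([0.0495, 0.0037, 0.528 ]), 'ang', array([0.0006, 0.0002, 0.0008]))
-95 ('dp', array([0.1607, 0.004 , 0.5336]), 'ang', array([0.0006, 0.0002, 0.0008]))
-75 ('dp', array([0.2622, 0.0042, 0.5372]), 'ang', array([0.0006, 0.0002, 0.0008]))
-55 ('dp', array([0.3636, 0.0045, 0.5408]), 'ang', array([0.0006, 0.0002, 0.0008]))
-35 ('dp', array([0.4651, 0.0047, 0.5444]), 'ang', array([0.0006, 0.0002, 0.0008]))
-15 ('dp', array([0.5666, 0.0049, 0.548 ]), 'ang', array([0.0006, 0.0002, 0.0008]))
5 ('dp', array([0.667 , 0.0052, 0.5565]), 'ang', array([0.0006, 0.0002, 0.0008]))
26 ('dp', array([0.7697, 0.0054, 0.5783]), 'ang', array([0.0006, 0.0002, 0.0008]))
```

Angular is required in each row.

Emit:
{"op": "step_arm", "data": {
  "targets": [
    {"dp": [-0.006,0.004,0.1],"angular": [0,0,0],"fingers": 0.77},
    {"dp": [-0.006,0.004,0.2],"angular": [0,0,0],"fingers": 0.77},
    {"dp": [-0.006,0.004,0.3],"angular": [0,0,0],"fingers": 0.77},
    {"dp": [-0.006,0.004,0.38],"angular": [0,0,0],"fingers": 0.77},
    {"dp": [-0.006,0.004,0.44],"angular": [0,0,0],"fingers": 0.77},
    {"dp": [-0.006,0.004,0.49],"angular": [0,0,0],"fingers": 0.77},
    {"dp": [-0.006,0.004,0.52],"angular": [0,0,0],"fingers": 0.77},
    {"dp": [-0.006,0.004,0.525],"angular": [0,0,0],"fingers": 0.77}
  ]
}}

```text
time: 3.95
tool_pos: [539.7, -192.8, 97.2]
tcp_rot: [179.9, -12.0, 84.5]
ft_force: [-0.3, -0.2, 0.2]
finger_gap: 19.4
grip_force: 0.0
```

```bash
python3 - <<'E'
from h import *
R=down(YAW+90,12)
print(inmill(now()[0]),sense()['ft_force'])
for y,z in((-117,-10.5),(-95,-7),(-75,-3.5),(-55,0),(-35,3.5),(-15,7),(5,9.5),(26,9.5)): print(y,rel(mill([0,y,z]),R))
E
```

```text
[   0.2259 -126.6047  -12.8031] [-0.3347 -0.1872  0.1873]
-117 ('dp', array([ 0.0494, -0.0009, -0.0013]), 'ang', array([0.0002, 0.    , 0.0014]))
-95 ('dp', array([ 0.1606, -0.0004,  0.0045]), 'ang', array([0.0002, 0.    , 0.0014]))
-75 ('dp', array([0.2621, 0.0001, 0.0081]), 'ang', array([0.0002, 0.    , 0.0014]))
-55 ('dp', array([0.3635, 0.0005, 0.0118]), 'ang', array([0.0002, 0.    , 0.0014]))
-35 ('dp', array([0.465 , 0.001 , 0.0154]), 'ang', array([0.0002, 0.    , 0.0014]))
-15 ('dp', array([0.5664, 0.0014, 0.0191]), 'ang', array([0.0002, 0.    , 0.0014]))
5 ('dp', array([0.6668, 0.0019, 0.0276]), 'ang', array([0.0002, 0.    , 0.0014]))
26 ('dp', array([0.7695, 0.0023, 0.0495]), 'ang', array([0.0002, 0.    , 0.0014]))
```

Emit:
{"op": "step_arm", "data": {
  "targets": [
    {"dp": [0.035,0,0],"angular": [0,0,0],"fingers": 0.77},
    {"dp": [0.07,0,0],"angular": [0,0,0],"fingers": 0.77},
    {"dp": [0.105,0,0.001],"angular": [0,0,0],"fingers": 0.77},
    {"dp": [0.14,0,0.003],"angular": [0,0,0],"fingers": 0.77},
    {"dp": [0.175,0,0.005],"angular": [0,0,0],"fingers": 0.77},
    {"dp": [0.21,0,0.006],"angular": [0,0,0],"fingers": 0.77},
    {"dp": [0.245,0,0.007],"angular": [0,0,0],"fingers": 0.77},
    {"dp": [0.28,0,0.008],"angular": [0,0,0],"fingers": 0.77}
  ]
}}

```text
time: 4.95
tool_pos: [545.1, -137.5, 107.5]
tcp_rot: [179.9, -12.0, 84.5]
ft_force: [0.8, 0.1, 0.5]
finger_gap: 19.7
grip_force: 0.4
```

```bash
python3 - <<'E'
from h import *
R=down(YAW+90,12)
print(inmill(now()[0]),sense()['ft_force'])
cv2.imwrite('pics/s3.png',cv2.resize(snapshot('side')[75:285,255:535],None,fx=2.8,fy=2.8))
for y,z in((-55,0),(-35,3.5),(-15,7),(5,9.5),(26,9.5)): print(y,rel(mill([0,y,z]),R))
E
```

```text
[ -0.0228 -71.1041  -2.5104] [0.7801 0.1133 0.5018]
-55 ('dp', array([0.0773, 0.0004, 0.0043]), 'ang', array([ 0.0002, -0.0001,  0.0015]))
-35 ('dp', array([0.1787, 0.0009, 0.008 ]), 'ang', array([ 0.0002, -0.0001,  0.0015]))
-15 ('dp', array([0.2802, 0.0013, 0.0118]), 'ang', array([ 0.0002, -0.0001,  0.0015]))
5 ('dp', array([0.3806, 0.0018, 0.0204]), 'ang', array([ 0.0002, -0.0001,  0.0015]))
26 ('dp', array([0.4833, 0.0023, 0.0422]), 'ang', array([ 0.0002, -0.0001,  0.0015]))
```

View pics/s3.png

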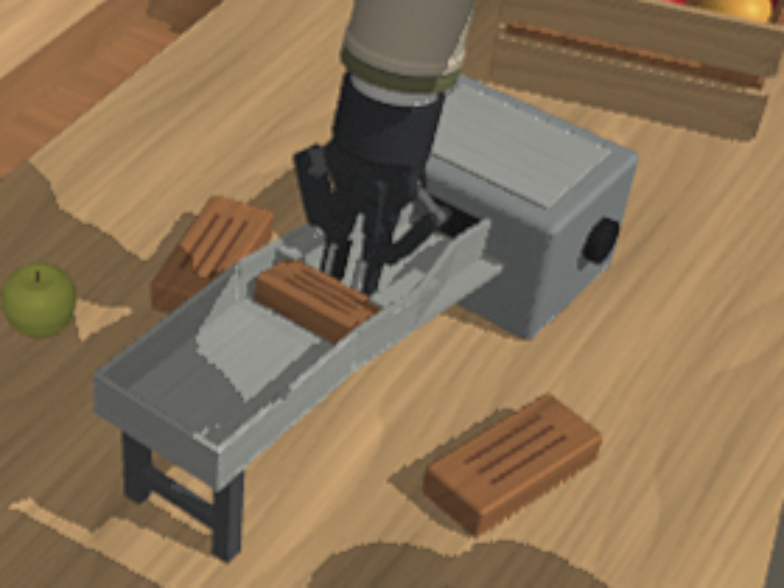

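The block (around (315,300) in the crop) is moving up squarely ahead of the fingers. Continue over the crest.

Emit:
{"op": "step_arm", "data": {
  "targets": [
    {"dp": [0.06,0,0.003],"angular": [0,0,0.001],"fingers": 0.77},
    {"dp": [0.12,0,0.006],"angular": [0,0,0.001],"fingers": 0.77},
    {"dp": [0.18,0.001,0.008],"angular": [0,0,0.001],"fingers": 0.77},
    {"dp": [0.24,0.001,0.01],"angular": [0,0,0.001],"fingers": 0.77},
    {"dp": [0.3,0.001,0.012],"angular": [0,0,0.001],"fingers": 0.77},
    {"dp": [0.36,0.001,0.018],"angular": [0,0,0.001],"fingers": 0.77},
    {"dp": [0.42,0.002,0.028],"angular": [0,0,0.001],"fingers": 0.77},
    {"dp": [0.47,0.002,0.039],"angular": [0,0,0.001],"fingers": 0.77}
  ]
}}

```text
time: 6.0
tool_pos: [554.6, -44.1, 119.4]
tcp_rot: [179.9, -12.0, 84.3]
ft_force: [0.2, -0.8, 1.1]
finger_gap: 19.8
grip_force: 0.3
```

```bash
python3 - <<'E'
from h import *
R=down(YAW+90,12)
print(inmill(now()[0]),sense()['ft_force'])
im=snapshot('top');cv2.imwrite('pics/t4.png',cv2.resize(im[150:320,270:550],None,fx=2.8,fy=2.8))
s=snapshot('side')
for c in('top','side'): print([(np.round(r['at']),round(r['conf'],2)) for r in pinpoint(c,'pusher_mid')])
print(rel(mill([0,-45,90]),R),rel(mill([0,-10,25]),R))
E
```

```text
[ 0.0055 22.8259  9.3532] [ 0.2314 -0.7844  1.1432]
[(array([366., 224.]), 0.97)]
[(array([441., 243.]), 0.84), (array([331., 168.]), 0.83), (array([339., 203.]), 0.63)]
('dp', array([-0.2447,  0.0002, -0.4647]), 'ang', array([0.0002, 0.0001, 0.0006])) ('dp', array([-0.141 ,  0.0002, -0.1105]), 'ang', array([0.0002, 0.0001, 0.0006]))
```

View pics/t4.png

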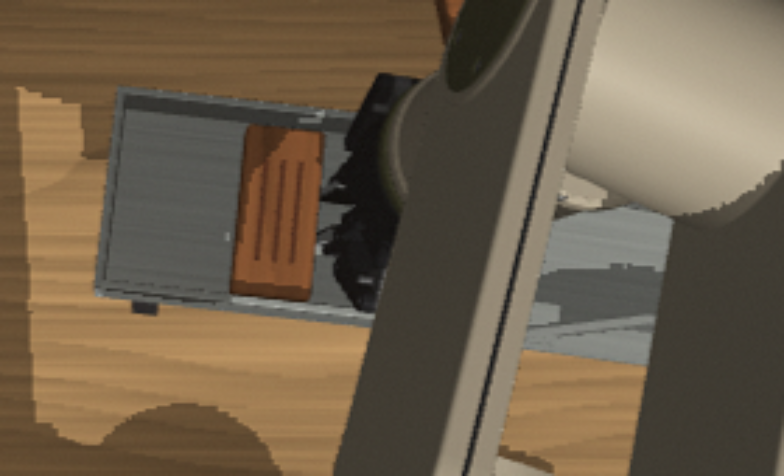

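```bash
python3 - <<'E'
from h import *
for r in masks_of('top','pusher_mid')[:1]:
    ys,xs=np.nonzero(r['pixels']);b=cv2.minAreaRect(np.c_[xs,ys].astype(np.float32));q=cv2.boxPoints(b)
    print(b); w=np.array([atz('top',x,134) for x in q]);print(w,[inmill(x) for x in w],inmill(w.mean(0)))
print(inmill(tri([366,224],[339,203])[0]))
p0,R0=now();R=down(YAW+180)
a=mill([0,-20,95]);print(rel(a,down(YAW+90),p0,R0),rel(a,R,p0,R0))
E
```

```text
((369.3739013671875, 225.2925567626953), (29.9796142578125, 62.41100311279297), 5.572198390960693)
[[508.0979  15.1564 134.    ]
 [609.7759   4.9229 134.    ]
 [605.2512 -43.4394 134.    ]
 [503.6974 -32.4067 134.    ]] [array([-52.2581,  77.07  ,  24.    ]), array([49.9337, 77.164 , 24.    ]), array([50.3194, 28.5921, 24.    ]), array([-51.8294,  29.3056,  24.    ])] [-0.9586 53.0329 24.    ]
[ 4.7583 59.1404 12.2861]
('dp', array([-0.1158,  0.0005, -0.4632]), 'ang', array([ 0.0002, -0.0666,  0.0004])) ('dp', array([-0.1158,  0.0005, -0.4632]), 'ang', array([ 0.0525, -0.0521, -0.4976]))
```

Emit:
{"op": "step_arm", "data": {
  "targets": [
    {"dp": [-0.07,0,0],"angular": [0,0,0],"fingers": 0.77},
    {"dp": [-0.116,0,-0.2],"angular": [0,0,0],"fingers": 0.6},
    {"dp": [-0.116,0,-0.463],"angular": [0.052,-0.052,-0.498],"fingers": 0.12},
    {"dp": [-0.116,0,-0.463],"angular": [0.052,-0.052,-0.498],"fingers": 0.12},
    {"dp": [-0.116,0,-0.463],"angular": [0.052,-0.052,-0.498],"fingers": 0.12},
    {"dp": [-0.116,0,-0.463],"angular": [0.052,-0.052,-0.498],"fingers": 0.12},
    {"dp": [-0.116,0,-0.463],"angular": [0.052,-0.052,-0.498],"fingers": 0.12},
    {"dp": [-0.116,0,-0.463],"angular": [0.052,-0.052,-0.498],"fingers": 0.12}
  ]
}}

```text
time: 7.25
tool_pos: [550.1, -88.0, 204.8]
tcp_rot: [177.9, -3.2, 148.7]
ft_force: [0.2, 0.3, 0.3]
finger_gap: 75.0
grip_force: 0.0
```

```bash
python3 - <<'E'
from h import *
s=sense();print(inmill(now()[0]),s['tcp_rot'],s['finger_gap'],rel(mill([0,56,70]),down(YAW+180)))
E
```

```text
[ -0.0663 -21.2758  94.7535] [177.9427  -3.1621 148.7249] 74.97085452262223 ('dp', array([0.1588, 0.344 , 0.1452]), 'ang', array([ 0.0151, -0.0147, -0.1418]))
```

Emit:
{"op": "step_arm", "data": {
  "targets": [
    {"dp": [0.053,0.115,0.05],"angular": [0.015,-0.015,-0.142],"fingers": 0.12},
    {"dp": [0.106,0.23,0.1],"angular": [0.015,-0.015,-0.142],"fingers": 0.12},
    {"dp": [0.159,0.344,0.145],"angular": [0.015,-0.015,-0.142],"fingers": 0.12},
    {"dp": [0.159,0.344,0.145],"angular": [0.015,-0.015,-0.142],"fingers": 0.12},
    {"dp": [0.159,0.344,0.145],"angular": [0.015,-0.015,-0.142],"fingers": 0.12},
    {"dp": [0.159,0.344,0.145],"angular": [0.015,-0.015,-0.142],"fingers": 0.12},
    {"dp": [0.159,0.344,0.145],"angular": [0.015,-0.015,-0.142],"fingers": 0.12},
    {"dp": [0.159,0.344,0.145],"angular": [0.015,-0.015,-0.142],"fingers": 0.12}
  ]
}}

```text
time: 8.25
tool_pos: [558.5, -10.2, 180.6]
tcp_rot: [179.9, 0.1, 173.9]
ft_force: [0.0, -0.1, -0.9]
finger_gap: 75.3
grip_force: 0.0
```

```bash
python3 - <<'E'
from h import *
s=sense();print(inmill(now()[0]),s['tcp_rot'],s['finger_gap'],s['joint_pos'],rel(mill([0,56,0]),down(YAW+180)))
snapshot('side')
print([(np.round(r['at']),round(r['conf'],2),inmill(atz('side',r['at'],122))) for r in pinpoint('side','pusher_mid')])
E
```

```text
[ 0.4926 56.8976 70.5665] [179.9391   0.0621 173.8928] 75.26821701329672 [ -6.3494   2.6858  95.6767   0.0618  81.5757 -90.2513] ('dp', array([ 0.0028, -0.0049,  0.3528]), 'ang', array([ 0.0003,  0.0003, -0.0017]))
[(array([437., 242.]), 0.74, array([-205.6032,   20.7164,   12.    ])), (array([339., 204.]), 0.65, array([ 5.6088, 61.5249, 12.    ])), (array([332., 166.]), 0.58, array([ 91.8311, -20.546 ,  12.    ]))]
```

Emit:
{"op": "step_arm", "data": {
  "targets": [
    {"dp": [0.003,-0.003,0.1],"angular": [0,0,-0.002],"fingers": 0.12},
    {"dp": [0.003,-0.003,0.2],"angular": [0,0,-0.002],"fingers": 0.12},
    {"dp": [0.003,-0.003,0.27],"angular": [0,0,-0.002],"fingers": 0.12},
    {"dp": [0.003,-0.003,0.32],"angular": [0,0,-0.002],"fingers": 0.12},
    {"dp": [0.003,-0.003,0.342],"angular": [0,0,-0.002],"fingers": 0.12},
    {"dp": [0.003,-0.003,0.345],"angular": [0,0,-0.002],"fingers": 0.12},
    {"dp": [0.003,-0.003,0.345],"angular": [0,0,-0.002],"fingers": 0.3},
    {"dp": [0.003,-0.003,0.345],"angular": [0,0,-0.002],"fingers": 0.4}
  ]
}}

```text
time: 9.35
tool_pos: [558.3, -10.3, 112.1]
tcp_rot: [179.9, 0.1, 174.3]
ft_force: [0.3, 0.1, -1.0]
finger_gap: 51.3
grip_force: 0.0
```

Emit:
{"op": "step_arm", "data": {
  "targets": [
    {"dp": [0,0,0],"angular": [0,0,0],"fingers": 0.45},
    {"dp": [0,0,0],"angular": [0,0,0],"fingers": 0.5},
    {"dp": [0,0,0],"angular": [0,0,0],"fingers": 0.6},
    {"dp": [0,0,0],"angular": [0,0,0],"fingers": 0.7},
    {"dp": [0,0,0],"angular": [0,0,0],"fingers": 0.8},
    {"dp": [0,0,0],"angular": [0,0,0],"fingers": 0.8},
    {"dp": [0,0,0],"angular": [0,0,0],"fingers": 0.8},
    {"dp": [0,0,0],"angular": [0,0,0],"fingers": 0.8}
  ],
  "newtons": 40
}}

```text
time: 10.35
tool_pos: [558.3, -10.3, 112.0]
tcp_rot: [179.9, 0.1, 174.3]
ft_force: [-1.1, -0.4, 4.8]
finger_gap: 44.8
grip_force: 42.7
```

Gripped at 45 mm. Lift 100 mm, straight up.

Emit:
{"op": "step_arm", "data": {
  "targets": [
    {"dp": [0,0,-0.03],"angular": [0,0,0],"fingers": 0.8},
    {"dp": [0,0,-0.08],"angular": [0,0,0],"fingers": 0.8},
    {"dp": [0,0,-0.16],"angular": [0,0,0],"fingers": 0.8},
    {"dp": [0,0,-0.25],"angular": [0,0,0],"fingers": 0.8},
    {"dp": [0,0,-0.35],"angular": [0,0,0],"fingers": 0.8},
    {"dp": [0,0,-0.43],"angular": [0,0,0],"fingers": 0.8},
    {"dp": [0,0,-0.48],"angular": [0,0,0],"fingers": 0.8},
    {"dp": [0,0,-0.5],"angular": [0,0,0],"fingers": 0.8}
  ]
}}

```text
time: 11.35
tool_pos: [558.0, -10.4, 212.2]
tcp_rot: [179.9, 0.1, 174.3]
ft_force: [-0.3, -0.4, -1.7]
finger_gap: 45.0
grip_force: 42.2
```

```bash
python3 - <<'E'
from h import *
s=sense();print(now()[0],s['tcp_rot'],s['finger_gap'],s['ft_force'],rel([451,308,212],down(YAW+180)))
cv2.imwrite('pics/s5.png',cv2.resize(snapshot('side')[95:395,155:535],None,fx=2,fy=2))
E
```

```text
[558.0228 -10.3554 212.2029] [179.9373   0.0976 174.3016] 44.98215992377555 [-0.2599 -0.3888 -1.7394] ('dp', array([0.6905, 1.5308, 0.0015]), 'ang', array([0.0003, 0.0005, 0.0006]))
```

View pics/s5.png

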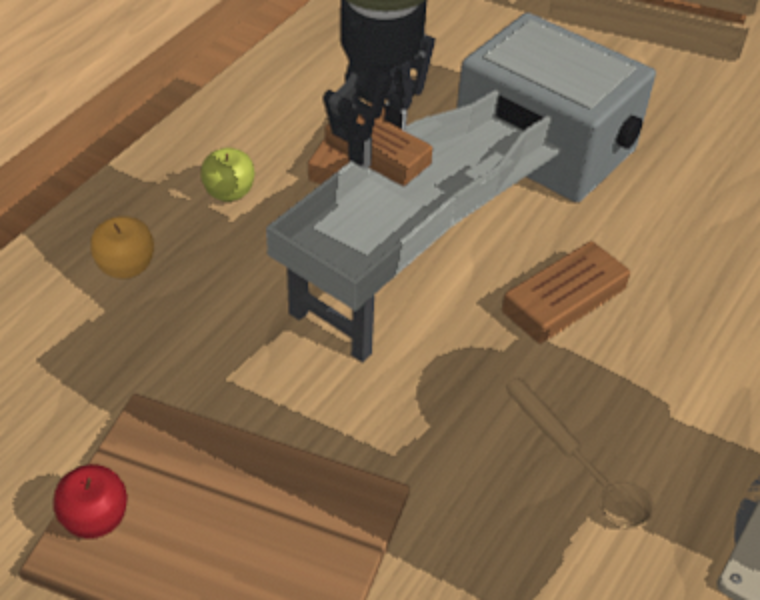

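Emit:
{"op": "step_arm", "data": {
  "targets": [
    {"dp": [0.04,0.09,0],"angular": [0,0,0],"fingers": 0.8},
    {"dp": [0.1,0.22,0],"angular": [0,0,0],"fingers": 0.8},
    {"dp": [0.16,0.36,0],"angular": [0,0,0],"fingers": 0.8},
    {"dp": [0.22,0.5,0],"angular": [0,0,0],"fingers": 0.8},
    {"dp": [0.28,0.63,0],"angular": [0,0,0],"fingers": 0.8},
    {"dp": [0.34,0.76,0],"angular": [0,0,0],"fingers": 0.8},
    {"dp": [0.38,0.85,0],"angular": [0,0,0],"fingers": 0.8},
    {"dp": [0.4,0.9,0],"angular": [0,0,0],"fingers": 0.8}
  ]
}}

```text
time: 12.4
tool_pos: [495.3, 177.9, 211.1]
tcp_rot: [180.0, 0.0, 174.4]
ft_force: [0.4, -0.2, -0.1]
finger_gap: 44.9
grip_force: 42.1
```

Emit:
{"op": "step_arm", "data": {
  "targets": [
    {"dp": [0.03,0.07,0],"angular": [0,0,0],"fingers": 0.8},
    {"dp": [0.08,0.18,0],"angular": [0,0,0],"fingers": 0.8},
    {"dp": [0.14,0.31,0.05],"angular": [0,0,0],"fingers": 0.8},
    {"dp": [0.2,0.44,0.12],"angular": [0,0,0],"fingers": 0.8},
    {"dp": [0.25,0.54,0.22],"angular": [0,0,0],"fingers": 0.8},
    {"dp": [0.28,0.61,0.34],"angular": [0,0,0],"fingers": 0.8},
    {"dp": [0.29,0.63,0.45],"angular": [0,0,0],"fingers": 0.8},
    {"dp": [0.29,0.63,0.5],"angular": [0,0,0],"fingers": 0.8}
  ]
}}

```text
time: 13.4
tool_pos: [450.0, 307.8, 110.0]
tcp_rot: [-180.0, -0.1, 174.3]
ft_force: [0.3, -0.2, -0.6]
finger_gap: 45.1
grip_force: 42.1
```

```bash
python3 - <<'E'
from h import *
s=sense();print(now()[0],s['tcp_rot'],s['finger_gap'],s['ft_force'],rel([451,308,22],down(YAW+180)))
E
```

```text
[450.0399 307.8246 110.038 ] [-179.9837   -0.0578  174.3113] 45.10769357115148 [ 0.3425 -0.2199 -0.6017] ('dp', array([-0.0051,  0.0015,  0.4402]), 'ang', array([-0.0001, -0.0003,  0.0006]))
```

Emit:
{"op": "step_arm", "data": {
  "targets": [
    {"dp": [0,0,0.08],"angular": [0,0,0],"fingers": 0.8},
    {"dp": [0,0,0.17],"angular": [0,0,0],"fingers": 0.8},
    {"dp": [0,0,0.26],"angular": [0,0,0],"fingers": 0.8},
    {"dp": [0,0,0.34],"angular": [0,0,0],"fingers": 0.8},
    {"dp": [0,0,0.39],"angular": [0,0,0],"fingers": 0.8},
    {"dp": [0,0,0.42],"angular": [0,0,0],"fingers": 0.8},
    {"dp": [0,0,0.435],"angular": [0,0,0],"fingers": 0.8},
    {"dp": [0,0,0.442],"angular": [0,0,0],"fingers": 0.8}
  ]
}}

```text
time: 14.4
tool_pos: [451.3, 308.3, 23.5]
tcp_rot: [179.9, 0.1, 174.3]
ft_force: [0.0, 0.4, -0.6]
finger_gap: 45.1
grip_force: 42.1
```

```bash
python3 - <<'E'
from h import *
s=sense();print(now()[0],s['ft_force'])
cv2.imwrite('pics/s6.png',cv2.resize(snapshot('side')[245:455,125:405],None,fx=2.5,fy=2.5))
E
```

```text
[451.3128 308.251   23.5143] [ 0.0338  0.4105 -0.6013]
```

View pics/s6.png

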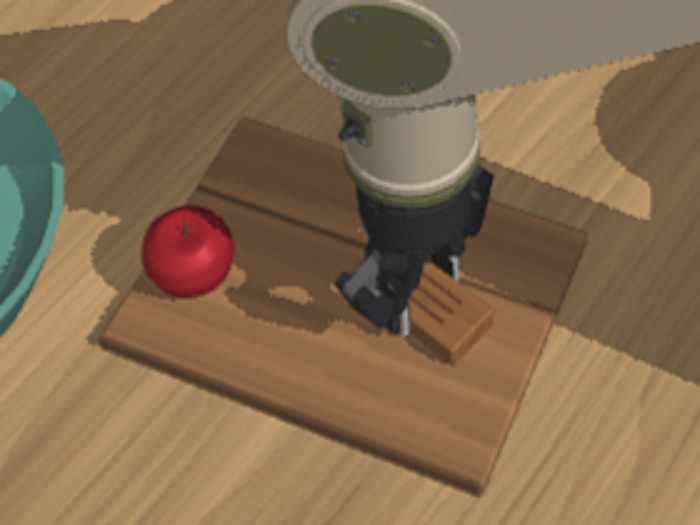

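Emit:
{"op": "step_arm", "data": {
  "targets": [
    {"dp": [0,0,0.004],"angular": [0,0,0],"fingers": 0.8},
    {"dp": [0,0,0.008],"angular": [0,0,0],"fingers": 0.8},
    {"dp": [0,0,0.011],"angular": [0,0,0],"fingers": 0.8},
    {"dp": [0,0,0.014],"angular": [0,0,0],"fingers": 0.8},
    {"dp": [0,0,0.016],"angular": [0,0,0],"fingers": 0.8},
    {"dp": [0,0,0.018],"angular": [0,0,0],"fingers": 0.8},
    {"dp": [0,0,0.018],"angular": [0,0,0],"fingers": 0.8},
    {"dp": [0,0,0.018],"angular": [0,0,0],"fingers": 0.8}
  ]
}}

```text
time: 15.45
tool_pos: [451.1, 308.1, 20.0]
tcp_rot: [179.9, 0.1, 174.3]
ft_force: [-2.8, -2.0, 6.0]
finger_gap: 45.2
grip_force: 42.9
```

Contact (6 N). Release gently, then rise.

Emit:
{"op": "step_arm", "data": {
  "targets": [
    {"dp": [0,0,0],"angular": [0,0,0],"fingers": 0.42},
    {"dp": [0,0,0],"angular": [0,0,0],"fingers": 0.35},
    {"dp": [0,0,0],"angular": [0,0,0],"fingers": 0.25},
    {"dp": [0,0,0],"angular": [0,0,0],"fingers": 0.2},
    {"dp": [0,0,0],"angular": [0,0,0],"fingers": 0.2},
    {"dp": [0,0,-0.05],"angular": [0,0,0],"fingers": 0.2},
    {"dp": [0,0,-0.15],"angular": [0,0,0],"fingers": 0.2},
    {"dp": [0,0,-0.3],"angular": [0,0,0],"fingers": 0.2}
  ]
}}

```text
time: 16.45
tool_pos: [450.3, 307.7, 80.0]
tcp_rot: [180.0, -0.0, 174.3]
ft_force: [1.3, -0.7, 0.1]
finger_gap: 68.1
grip_force: 0.0
```

Emit:
{"op": "step_arm", "data": {
  "targets": [
    {"dp": [0,0,-0.2],"angular": [0,0,0],"fingers": 0.2},
    {"dp": [0,0,-0.4],"angular": [0,0,0],"fingers": 0.2},
    {"dp": [0,0,-0.6],"angular": [0,0,0],"fingers": 0.2},
    {"dp": [0,0,-0.6],"angular": [0,0,0],"fingers": 0.2},
    {"dp": [0,0,-0.6],"angular": [0,0,0],"fingers": 0.2},
    {"dp": [0,0,-0.6],"angular": [0,0,0],"fingers": 0.2},
    {"dp": [0,0,-0.6],"angular": [0,0,0],"fingers": 0.2},
    {"dp": [0,0,-0.6],"angular": [0,0,0],"fingers": 0.2}
  ]
}}

```text
time: 17.45
tool_pos: [450.5, 307.7, 198.8]
tcp_rot: [180.0, -0.0, 174.3]
ft_force: [0.2, -0.8, 0.4]
finger_gap: 68.1
grip_force: 0.0
```

```bash
python3 - <<'E'
from h import *
cv2.imwrite('pics/s7.png',cv2.resize(snapshot('side')[245:455,125:405],None,fx=2.5,fy=2.5))
for l in ('pusher_mid','apple_mid'): print([(np.round(r['at']),round(r['conf'],2),atz('side',r['at'],30)) for r in pinpoint('side',l)])
E
```

```text
[(array([441., 240.]), 0.74, array([ 373.0643, -119.65  ,   30.    ])), (array([289., 366.]), 0.67, array([456.4652, 315.7842,  30.    ]))]
[(array([200., 346.]), 0.82, array([617.006 , 376.9613,  30.    ]))]
```

View pics/s7.png

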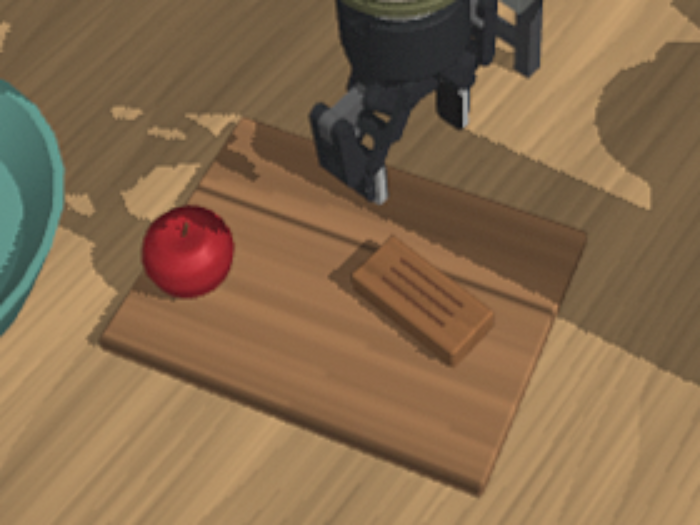

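The pusher lies flat on the board at crop (423,300), the apple has not moved, and the gripper is clear of both.

```bash
python3 -c "from bench import *; print(hand_in())"
```

```text
the job is handed in; nothing more can be done
None
```

The pusher was pushed up onto the level tray, lifted out and laid flat on the chopping board with the apple undisturbed; I handed the job in at about 17.5 s, and no verdict came back.

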